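# Set and lock the sprung tablet holder, and keep hold of it

## Robot

A 7-joint arm with a two-finger parallel gripper is mounted at the origin on the work surface. World frame = base frame: x ahead of the robot, y to its left, z up, the work surface at z = 0. Lengths are in mm, angles in rad, forces in N, time in s.
With the tool pointing down it reaches from about 425 to 925 mm from the base axis. Payload 6.8 kg.
Tool frame: the origin (TCP) lies at the very end of the fingers, on their centre line; the grasp point (between the pads) lies 19 mm behind it; z points along the fingers, y is the line along which they close (so a half turn about z gives the same grasp; the last joint's range is limited). The gripper opens to 85 mm and grips with 20 to 120 N. Pads are 22 mm wide; open, the fingers measure 114 mm over their backs; the gripper's body (76 mm by 85 mm) begins 54 mm behind the grasp point. The pads swing forward as they close: fully open they stand 13 mm farther back than shut.
Start: joints at [-1.347, 0.477, 0.022, 1.555, -0.011, 1.109, -0.083], TCP at [219.875, 638.203, 210.908] pointing down, gripper open.
Joint ranges: [-2.96, 2.96], [-0.34, 2.1], [-1.41, 1.46], [0.24, 2.44], [-1.37, 4.51], [0.17, 1.92], [-2.96, 2.96]. Speed limits (rad/s): [2.39, 2.39, 3.14, 3.14, 3.14, 3.14, 3.14].

## Interface

Orientations are given as a unit quaternion [w, x, y, z].
In Python, from rig import arm gives the robot as it stands.
- The arm moves only by the tool arm_command, never from a script. Its argument "commands" is a list of rows, each a list of 3 entries, a list of its own where there are three numbers: the shift along the tool's x, y, z in units of 40 mm (1.0 is 40 mm), then the turn about the tool's z in units of 5 degrees (1.0 is 5 degrees), then the closure, from -1 (fully open) to 1 (shut). In form: [[[tx, ty, tz], turn, grip], ...]. A call has 1 to 20 rows; each row is the pose to reach, as a shift and turn from the pose commanded when the call began, along the tool's axes at that moment; what a row does not reach only later rows make up. A row lasts 1/10 s, in which the tool goes at most 50 mm and 8.59 degrees, less where a joint would pass 70% of its speed; a pose out of reach is approached as far as the arm can. A call with a gripper value outside its range is refused whole. The fingers move at their own pace and stop on an object; the grip force is fixed at half the most. Time passes only in rows, so rows that repeat a pose let the fingers close. It gives the time, the measured TCP pose, the force, the opening and the grip force at its end, in the units of the state.
- arm.sense(): the state, without advancing time (a new reading comes with each control period).
- arm.camera(name): name is "side" or "top" or "wrist"; returns a dict with "color" (420x560x3 uint8, red, green, blue), "z_map" (420x560 float32, mm along the optical axis (not along the pixel's ray), 0 where there is no reading), "fx", "fy", "cx", "cy" (pixels), "R" (3x3) and "t" (3): a world point X has camera coordinates R X + t; the wrist camera has in their place "tool_from_camera" (4x4, takes a point from camera to tool coordinates, whose origin is the TCP and whose axes are the flange's). Camera axes: x right, y down, z forward; pixel columns grow to the right and rows downward; lengths in mm; the calibration is good to about 2 mm. A picture is of the moment at which its call begins: read the wrist's pose just before it.
- arm.finish_job(): hands the job in; it is judged then, once.
The state is a dict: "t": time; "joint_pos": joint angles; "qd": joint speeds; "effort": joint torques, N m; "tcp_pos": TCP position; "tool_rot": TCP orientation; "contact_force": force on the tool from outside, world axes, zero at the start; "wrist_torque": the same for the moment, N m; "width": finger opening in mm; "grasp_force": force on a finger pad.
Only numpy, scipy, OpenCV 4.12 (cv2) and the standard library are available. Lean on these libraries where they do the work, as an engineer would, in place of code of your own. Each camera call takes 0.05 s, during which the arm holds its last target. There are 200 camera calls.

## Task

Take the steel pull bar of the tablet holder, pull the sprung jaw out until its white pointer stands level with the red marker on the rail and, while holding it there by the bar, swing the orange cam lever fully shut (a hand on the bar can slide along it and push the lever). Do not let go of the bar: finish while still gripping it, with the jaw on the mark and the lever shut. Leave the red marker where it is and do not disturb the mug, the potted plant or the canister.

Things in the scene. Friction and masses are not known exactly. Their poses are not given: they have to be found in the camera images.
- holder: Tablet holder folded flat, fixed to the worktop. Origin on the worktop under the middle of its aluminium rail; x along the rail, z up; all offsets below are mm in this frame. Rail 270 long, 50 wide, top at z 22. Fixed black ledge 200 wide across its +x end, to z 68; dark base plate 200 x 150. The black sprung jaw is pulled out to -x, roughly towards the robot.
- jaw (a joint): How far the jaw is pulled out (m): 0 home (start) to 0.125. A spring pulls it home, 4 N at 0 to 9 N at 0.11; it flies back if let go while the lever is open. Grey carriage 60 x 46 on the rail, top at z 38, with a black plate 200 wide across it (to z 68), 77 on the +x side of the pull bar.
- bar_mid (a point): Middle of the steel pull bar, on its axis: holder frame x = -0.017 - jaw, y = 0, z = 0.060 m; axes as holder. The bar is the jaw's bow handle: round, 12 thick, along y, free from y -89 to +89 between the struts to the jaw plate. Grip from above, one finger each on its -x and +x side; a light grip slides along it. Around it only the lever and its post rise over z 38.
- lever (a joint): Orange cam lever, rad: 0 open to 1.40 shut at its stop; starts 0 to 0.1, stays as left. Upright axis on an 18 mm post, 42 to the +x side of bar_mid; shuts clockwise seen from above. Above the bar, z 70 to 80, 84 long. Open it points out over the bar to -x, its tip at y -26; shut, to y +66. Takes up to 15 N; late on the cam bites and drags the jaw home. Shut, it locks the jaw.
- lever_tip (a point): Top of the lever near its free end, 76 from its axis, z 80. A hand gripping the bar at y about -60 and sliding to +y pushes the lever with the sides of its fingers; it is shut with the hand's middle at about y 0 to +30.
- marker (a joint): Where the red marker sits, in m on the scale of joint jaw: the pointer is on the mark when jaw = marker. 0.06 to 0.11, different every time. A stiff rider, not to be moved.
- marker_line (a point): A point on the top of the red marker, a tab 5 long (along x) and 28 wide standing out on the +y side of the rail (y 25 to 53), 24 above the worktop; the point lies at y 30. Axes as the holder.
- pointer (a point): A point on top of the white pointer, a bar 4 long and 16 wide on the +y side of the jaw's carriage, at y 30, 28 above the worktop, abreast of the lever's axis and 42 to the +x side of the bar. It is on the mark when it has the same x in the holder's frame as marker_line. Axes as the holder.
- mug: White mug, 80 across, 88 high, with a handle; bystander. Origin under its centre.
- plant: Small succulent in a white pot, 66 across, about 90 high; bystander. Origin under its centre.
- canister: White canister with steel foot and lid, 73 across, 107 high; bystander. Origin under its centre.

How it is judged (in metres and radians):
On the way, in this order (a step that is already met when the one before it is completed fails the run):
1. the jaw is held by its bar with the pointer on the red marker, the lever still open (x of pointer in the frame of marker_line between -0.005 and 0.005 m and contact force between the fingers and pull_bar above 1.5 N and z of the grasp point in the frame of bar_mid below 0.03 m and value of joint lever below 0.4 rad), for 0.2 s.
2. the lever is fully shut with the jaw still held on the mark (x of pointer in the frame of marker_line between -0.005 and 0.005 m and contact force between the fingers and pull_bar above 1.5 N and z of the grasp point in the frame of bar_mid below 0.03 m and value of joint lever above 1.3 rad), for 0.2 s.
At the end, for the whole second after the job is handed in: The pointer is within 5 mm of the red marker along the rail, the lever is shut (1.30 rad or more of 1.40), and the fingers still hold the pull bar (contact above 1.5 N, hand at the bar) (all of step 2); the arm keeps its last pose, push and grip.
It fails at once if the lever is swung shut while the jaw is off its mark (more than 10 mm) (value of joint lever above 0.6 rad and (x of pointer in the frame of marker_line above 0.01 m or x of pointer in the frame of marker_line below -0.01 m)).
It fails at once if the hand leaves the bar after the lever is swung (value of joint lever above 0.6 rad and z of the grasp point in the frame of bar_mid above 0.045 m).
It fails at once if the red marker is pushed along the rail (distance of marker_line from where it was at the start of the episode above 0.004 m).
It fails at once if the mug, the plant or the canister is knocked or pushed away (25 mm, or tipped) (distance of any of mug, plant, canister from where it was at the start of the episode above 0.025 m or angle between any of mug, plant, canister's own z axis and vertical above 0.3 rad).
It also fails if it takes over 43 s, if anything falls off the work surface, if the arm or the gripper's body presses on something with over 40 N, if the wrist force passes 120 N, or if a joint passes its speed limit or range.

## Working session

There is one attempt and no reset: what is moved stays moved. The work goes in short steps, Python scripts to look and compute and a tool call to move; the robot and the scene stay as the last step left them, time stands still between calls to the robot, and variables do not carry over. Pictures are saved under pics/ and viewed, at most 10 in all, crops included, and the job is handed in when it is done.

Besides the shell and the picture viewer there is one more tool, called by a JSON object that holds its "fn" and its "kwargs". arm_command: Moves the arm, as the interface text tells. Its arguments: {"type":"object","properties":{"commands":{"type":"array","items":{"type":"array"}}},"required":["commands"]}

```bash
mkdir -p pics; ls; cat > h.py <<'E'
import numpy as np, cv2
from rig import arm
def snap(n,f):
    c=arm.camera(n); cv2.imwrite(f'pics/{f}.png',c['color'][:,:,::-1]); np.savez(f'pics/{f}.npz',**c); return c
def world(c):
    h,w=c['z_map'].shape; v,u=np.mgrid[:h,:w]; z=c['z_map']
    P=np.stack([(u-c['cx'])/c['fx']*z,(v-c['cy'])/c['fy']*z,z],-1)
    return (P-c['t'])@c['R']
E
python3 - <<'E'
from h import *
c=snap('top','top0'); c=snap('side','side0')
s=arm.sense(); print({k:np.round(v,3) if k!='t' else v for k,v in s.items()})
E
```

```text
pics
{'t': 0.1, 'joint_pos': array([-1.347,  0.478,  0.022,  1.556, -0.012,  1.109, -0.083]), 'qd': array([-0.   ,  0.   , -0.   , -0.002,  0.001, -0.   ,  0.001]), 'effort': array([ 5.0000e-03, -5.9776e+01,  1.6140e+00, -2.8195e+01,  1.3000e-02,
        5.0000e-03, -0.0000e+00]), 'tcp_pos': array([219.716, 637.643, 210.036]), 'tool_rot': array([-0.   ,  0.165,  0.986, -0.001]), 'contact_force': array([ 0.933, -0.242,  0.768]), 'wrist_torque': array([-0.023,  0.019,  0.005]), 'grasp_force': np.float64(0.0), 'width': np.float64(85.06)}
```

View pics/top0.png

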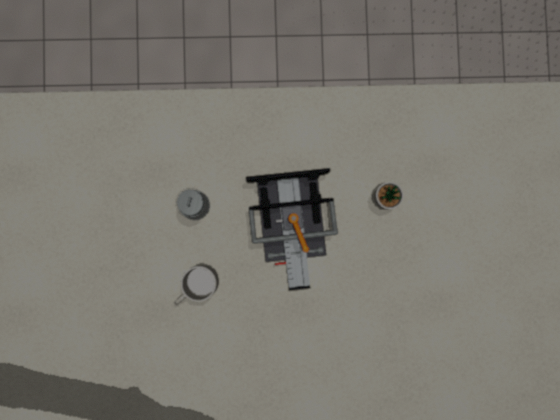

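View pics/side0.png

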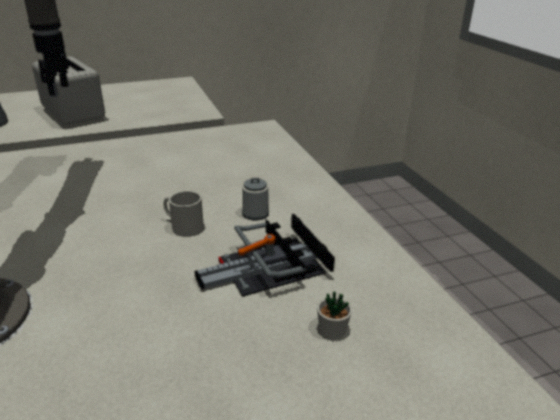

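The top view shows the holder with rail end at (298,289), bar along row ~239 between (252,241) and (337,235), lever (293,217)→(306,248), red marker near (280,264). Mug, canister and plant are well clear of it to the sides.

```bash
python3 - <<'E'
from h import *
c=dict(np.load('pics/top0.npz')); W=world(c); im=c['color'].astype(int)
print(c['fx'],c['t'],np.round(c['R'],3).tolist())
for u,v in [(298,289),(289,180),(254,240),(335,236),(293,217),(306,248),(280,264),(278,221),(248,178),(328,172)]: print(u,v,W[v,u].round(0),im[v,u])
def fit(m,n):
    P=W[m];print(n,m.sum(),np.median(P,0).round(1));return P
x,y,z=W[...,0],W[...,1],W[...,2]
hsv=cv2.cvtColor(c['color'],cv2.COLOR_RGB2HSV)
v,u=np.mgrid[:420,:560]; roi=(u>240)&(u<345)&(v>165)&(v<295)
ora=roi&(hsv[...,1]>150)&(hsv[...,2]>80)
red=ora&(u<288)&(v>255); fit(red,'red'); fit(ora&~red,'lever'); print(np.argwhere(red).tolist())
led=roi&(z>55)&(v<190); P=fit(led,'ledge'); a=np.polyfit(P[:,1],P[:,0],1); print('ledge yaw',np.degrees(np.arctan(-a[0])),P.min(0),P.max(0))
bar=roi&(z>45)&(v>228)&(v<246)&~ora&(u>256)&(u<332); P=fit(bar,'bar'); a=np.polyfit(P[:,1],P[:,0],1); print('bar yaw',np.degrees(np.arctan(-a[0])),a,P.min(0),P.max(0))
cv2.imwrite('pics/crop0.png',cv2.resize(c['color'][160:300,235:350,::-1],None,fx=4.2,fy=4.2,interpolation=cv2.INTER_CUBIC))
E
```

```text
535.6274599514373 [  15.38667972  618.03294132 1273.4515503 ] [[-0.029, -0.999, 0.031], [-0.998, 0.027, -0.048], [0.047, -0.033, -0.998]]
298 289 [453. -45.  19.] [67 65 60]
289 180 [715. -32.   9.] [ 99 102 104]
254 240 [572.  56.  64.] [87 90 88]
335 236 [ 577. -140.    5.] [132 131 120]
293 217 [621. -34.  83.] [107 107 103]
306 248 [550. -62.  80.] [137  92  26]
280 264 [513.  -4.  23.] [131  82  73]
278 221 [616.  -2.  23.] [112 111 110]
248 178 [716.  66.  59.] [18 20 20]
328 172 [ 726. -122.   54.] [56 56 51]
red 9 [515.6  -6.3  24.2]
lever 212 [586.9 -45.5  80.3]
[[262, 284], [263, 278], [263, 279], [263, 280], [263, 281], [263, 282], [263, 283], [263, 284], [264, 276]]
ledge 510 [720.6 -24.6  62.8]
ledge yaw 7.682129239251771 [ 557.76297307 -123.82378998   55.06816897] [ 735.34518845   73.05480237 1300.45394284]
bar 376 [576.6 -29.8  65.2]
bar yaw 4.818433682773177 [-8.42963520e-02  5.73457817e+02] [ 557.12105599 -122.53943236   55.53514292] [ 591.42849568   49.2753737  1300.45394284]
```

View pics/crop0.png

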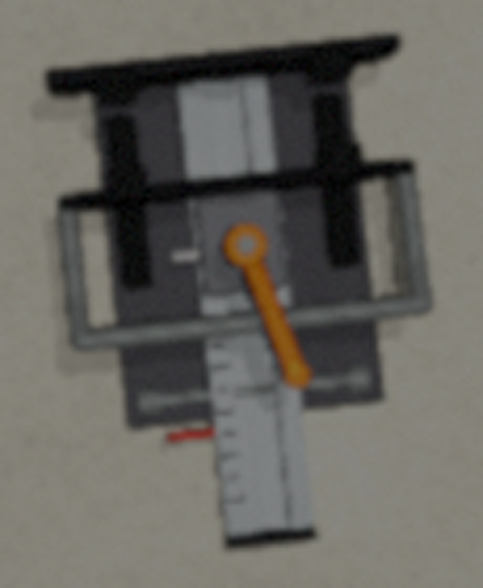

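```bash
cat >> h.py <<'E'
from scipy.spatial.transform import Rotation as Ro
def tool():
    s=arm.sense(); q=s['tool_rot']; return s,Ro.from_quat([q[1],q[2],q[3],q[0]]).as_matrix()
def wworld(c,s,R):
    h,w=c['z_map'].shape; v,u=np.mgrid[:h,:w]; z=c['z_map']
    P=np.stack([(u-c['cx'])/c['fx']*z,(v-c['cy'])/c['fy']*z,z],-1)
    T=c['tool_from_camera']; P=P@T[:3,:3].T+T[:3,3]; return P@R.T+s['tcp_pos']
E
python3 - <<'E'
from h import *
s,R=tool(); c=arm.camera('wrist'); print(c['tool_from_camera'].round(3).tolist(),c['fx'],c['cx'],c['cy'])
print(R.round(4).tolist(), s['tcp_pos'])
print('units',(R.T@(np.array([560,-80,250])-s['tcp_pos'])/40).round(2), np.degrees(np.arctan2(R[1,1],R[0,1])))
E
```

```text
[[0.0, -0.953, -0.303, 76.354], [1.0, 0.0, 0.0, -0.545], [-0.0, -0.303, 0.953, -163.468], [0.0, 0.0, 0.0, 1.0]] 377.2988160692496 277.8677624439353 209.90233604915574
[[-0.9455, 0.3257, -0.0004], [0.3257, 0.9455, -0.0016], [-0.0001, -0.0016, -1.0]] [219.71584914 637.64344986 210.0357513 ]
units [-13.89 -14.19  -0.97] 70.98979471083116
```

{"fn": "arm_command", "kwargs": {"commands": [[[-14.2,-13.95,-0.5],13.35,-1],[[-14.2,-13.95,-0.5],13.35,-1],[[-14.2,-13.95,-0.5],13.35,-1],[[-14.2,-13.95,-0.5],13.35,-1],[[-14.2,-13.95,-0.5],13.35,-1],[[-14.2,-13.95,-0.5],13.35,-1],[[-14.2,-13.95,-0.5],13.35,-1],[[-14.2,-13.95,-0.5],13.35,-1],[[-14.2,-13.95,-0.5],13.35,-1],[[-14.2,-13.95,-0.5],13.35,-1],[[-14.2,-13.95,-0.5],13.35,-1],[[-14.2,-13.95,-0.5],13.35,-1],[[-14.2,-13.95,-0.5],13.35,-1],[[-14.2,-13.95,-0.5],13.35,-1],[[-14.2,-13.95,-0.5],13.35,-1],[[-14.2,-13.95,-0.5],13.35,-1],[[-14.2,-13.95,-0.5],13.35,-1],[[-14.2,-13.95,-0.5],13.35,-1],[[-14.2,-13.95,-0.5],13.35,-1],[[-14.2,-13.95,-0.5],13.35,-1]]}}

```text
t: 2.15
tcp_pos: [574.8, -72.6, 230.7]
tool_rot: [-0.001, 0.68, 0.734, 0.0]
contact_force: [-0.6, 1.0, -0.6]
width: 85.6
grasp_force: 0.0
```

```bash
python3 - <<'E'
from h import *
s,R=tool(); c=snap('wrist','w0'); W=wworld(c,s,R); np.savez('pics/w0w.npz',W=W)
print(s['tcp_pos'],np.degrees(np.arctan2(R[1,1],R[0,1])))
E
```

```text
[574.78048392 -72.5680621  230.6603833 ] 4.388461342604935
```

View pics/w0.png

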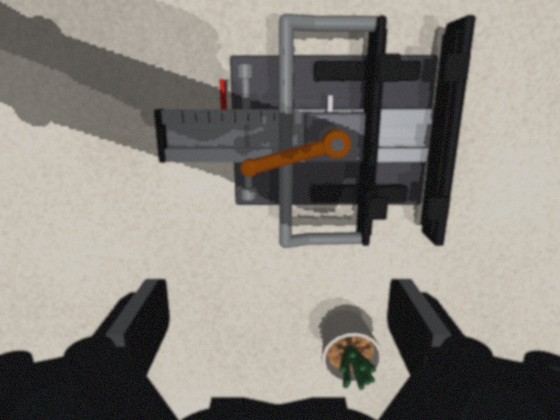

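The wrist view shows everything clearly: bar at column 286 (rows 20–240), lever axis (338,144) and tip (248,168), red marker (223,94), pointer (330,103).

```bash
python3 - <<'E'
from h import *
c=dict(np.load('pics/w0.npz')); W=np.load('pics/w0w.npz')['W']; s,R=tool()
hsv=cv2.cvtColor(c['color'],cv2.COLOR_RGB2HSV); v,u=np.mgrid[:420,:560]; z=W[...,2]
B=(abs(u-286)<16)&(v>40)&(v<228)&(z>50)&(z<72)&(hsv[...,1]<100)
P=W[B]; a=np.polyfit(P[:,1],P[:,0],1); print('bar',a,'yaw',np.degrees(np.arctan(-a[0])),'top z',np.percentile(P[:,2],[50,90,98]))
ends=(abs(u-286)<20)&(z>50)&(z<72)&(v>5)&(v<255); print('bar y range',W[ends][:,1].min(),W[ends][:,1].max())
rail=(v>115)&(v<155)&(u>165)&(u<215); 
A=(v>112)&(v<118)
# rail edges: z step
for col in (175,200,215): 
    m=[r for r in range(95,175) if 15<z[r,col]<30]; print('rail',col,W[m[0],col].round(1),W[m[-1],col].round(1))
red=(hsv[...,1]>140)&((hsv[...,0]<6)|(hsv[...,0]>174))&(abs(u-223)<10)&(v>70)&(v<115)
wh=(hsv[...,2]>130)&(hsv[...,1]<60)&(abs(u-330)<8)&(v>90)&(v<112)
yaw=np.arctan2(R[1,1],R[0,1]); 
def ray(uu,vv,Z):
    T=c['tool_from_camera']; d=R@T[:3,:3]@np.array([(uu-c['cx'])/c['fx'],(vv-c['cy'])/c['fy'],1]); o=R@T[:3,3]+s['tcp_pos']; return o+d*(Z-o[2])/d[2]
for n,m,Z in(('red',red,24),('ptr',wh,28)):
    print(n,m.sum(),W[m].mean(0).round(1),np.median(W[m],0).round(1),(u[m].min(),u[m].max(),v[m].min(),v[m].max()),ray(u[m].mean(),v[m].mean(),Z).round(1))
print('axis',ray(338,144,83).round(1),W[144,338].round(1),'tip',W[168,248].round(1), 'bar c', ray(286,60,66),ray(286,220,66))
E
```

```text
bar [-8.16243864e-02  5.76102905e+02] yaw 4.666387864062584 top z [65.38719996 66.74283109 67.37783252]
bar y range -137.0697961557296 63.974128154678596
rail 175 [471.8 -20.9  16.5] [473.  -70.7  22. ]
rail 200 [496.3 -19.   18.3] [497.6 -69.   21.1]
rail 215 [510.7 -17.9  18.5] [512.6 -67.6  22.2]
red 151 [518.5  -3.3  24.7] [518.3  -2.6  23. ] (np.int64(220), np.int64(225), np.int64(80), np.int64(108)) [518.5  -3.4  24. ]
ptr 84 [619.6  -4.   24.9] [619.1  -3.8  28.2] (np.int64(327), np.int64(332), np.int64(95), np.int64(111)) [619.3  -4.1  28. ]
axis [622.2 -34.4  83. ] [622.1 -34.2  83.1] tip [549.5 -60.1  81.5] bar c [574.62520835  27.55788925  66.        ] [ 586.03121301 -109.18909255   66.        ]
```

{"fn": "arm_command", "kwargs": {"commands": [[[-0.64,0.19,0.5],0,-1],[[-0.64,0.19,1.2],0,-1],[[-0.64,0.19,2.0],0,-1],[[-0.64,0.19,2.8],0,-1],[[-0.64,0.19,3.4],0,-1],[[-0.64,0.19,3.9],0,-1],[[-0.64,0.19,4.3],0,-1],[[-0.64,0.19,4.66],0,-1],[[-0.64,0.19,4.66],0,-1],[[-0.64,0.19,4.66],0,-0.3],[[-0.64,0.19,4.66],0,0.3],[[-0.64,0.19,4.66],0,0.6],[[-0.64,0.19,4.66],0,0.72],[[-0.64,0.19,4.66],0,0.76],[[-0.64,0.19,4.66],0,0.76],[[-0.64,0.19,4.66],0,0.76],[[-0.64,0.19,4.66],0,0.76]]}}

```text
t: 3.9
tcp_pos: [584.5, -99.4, 44.5]
tool_rot: [-0.0, 0.68, 0.733, -0.0]
contact_force: [-0.0, 0.3, 0.4]
width: 10.2
grasp_force: 0.0
```

```bash
python3 - <<'E'
from h import *
s,R=tool(); c=snap('wrist','w1'); print(s['grasp_force'],s['width'],s['contact_force'])
E
```

```text
0.0015136968431761488 10.200559617774463 [-0.01915     0.32336449  0.38833042]
```

View pics/w1.png

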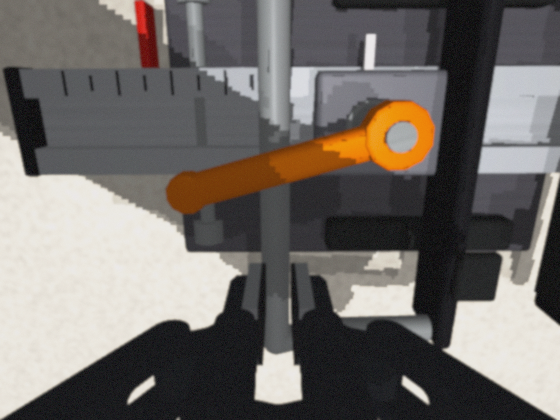

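The bar (column ~277) is between the fingers but they don't seem to squeeze it yet; lever and pointer are untouched. Closing further.

{"fn": "arm_command", "kwargs": {"commands": [[[0,0,0],0,0.82],[[0,0,0],0,0.82],[[0,0,0],0,0.82]]}}

```text
t: 4.25
tcp_pos: [583.9, -99.4, 44.3]
tool_rot: [-0.001, 0.681, 0.733, -0.0]
contact_force: [-3.4, -0.9, 2.5]
width: 8.0
grasp_force: 1.8
```

{"fn": "arm_command", "kwargs": {"commands": [[[0,0,0],0,0.88],[[0,0,0],0,0.88],[[0,-0.1,0],0,0.88],[[0,-0.3,0],0,0.88],[[0,-0.6,0],0,0.88],[[0,-0.9,0],0,0.88],[[0,-1.2,0],0,0.88],[[0,-1.5,0],0,0.88],[[0,-1.8,0],0,0.88],[[0,-2.1,0],0,0.88],[[0,-2.3,0],0,0.88],[[0,-2.4,0],0,0.88],[[0,-2.45,0],0,0.88],[[0,-2.45,0],0,0.88],[[0,-2.45,0],0,0.88]]}}

```text
t: 5.75
tcp_pos: [487.4, -106.6, 44.5]
tool_rot: [0.0, 0.68, 0.733, 0.0]
contact_force: [0.4, -0.0, -0.2]
width: 5.0
grasp_force: 0.0
```

```bash
cat > meas.py <<'E'
from h import *
import sys
s,R=tool(); c=snap('wrist',sys.argv[1])
hsv=cv2.cvtColor(c['color'],cv2.COLOR_RGB2HSV); v,u=np.mgrid[:420,:560]
T=c['tool_from_camera']; o=R@T[:3,3]+s['tcp_pos']; Z0=lambda Z:None
def pts(m,Z):
    d=np.stack([(u[m]-c['cx'])/c['fx'],(v[m]-c['cy'])/c['fy'],np.ones(m.sum())])
    d=R@T[:3,:3]@d; return (o[:,None]+d*((Z-o[2])/d[2])).T
y=np.radians(4.5); H=np.array([[np.cos(y),np.sin(y),0],[-np.sin(y),np.cos(y),0],[0,0,1]])
def holder(P): return (P-np.array([622.2-59-0,-34.4-4.6,0]))@H.T   # axis at home: x=+59-? rough frame
def blob(m,n,Z):
    k,l,st,ce=cv2.connectedComponentsWithStats(m.astype(np.uint8))
    for i in np.argsort(-st[1:,4])[:3]+1:
        if st[i,4]>25:
            Q=holder(pts(l==i,Z)); print(n,st[i].tolist(),'mean',Q.mean(0).round(1),'x',Q[:,0].min().round(1),Q[:,0].max().round(1),'y',Q[:,1].min().round(1),Q[:,1].max().round(1))
blob((hsv[...,1]>140)&((hsv[...,0]<5)|(hsv[...,0]>174))&(hsv[...,2]>60),'red',24)
o2=(hsv[...,1]>140)&(hsv[...,0]>=6)&(hsv[...,0]<20)&(hsv[...,2]>60); blob(o2,'lever',80)
print('tcp',s['tcp_pos'].round(1),holder(s['tcp_pos']).round(1),'F',(H@s['contact_force']).round(1),'g',round(float(s['grasp_force']),1),s['width'])
E
python3 meas.py w2
```

```text
red [349, 0, 19, 67, 970] mean [-43.8  38.8  24. ] x -47.4 -40.3 y 25.5 52.3
lever [433, 148, 127, 67, 4506] mean [ -3.7 -15.5  80. ] x -25.5 18.0 y -27.4 -4.0
tcp [ 487.4 -106.6   44.5] [-80.9 -61.4  44.5] F [ 0.4 -0.1 -0.2] g 0.0 4.969375548557309
```

View pics/w2.png

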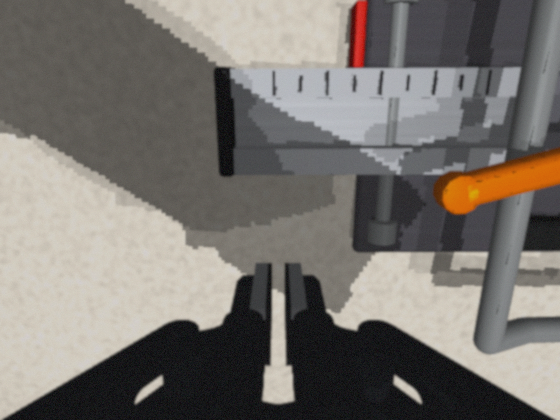

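The fingers slipped off: the jaw is back home with the bar at column ~500 and the closed fingers empty; the lever is still open and the marker in place. I'll check the finger and bar heights from the depth maps before regrasping.

```bash
python3 - <<'E'
from h import *
s,R=tool()
for f,tcp in (('w1',[584.5,-99.4,44.5]),('w2',s['tcp_pos'])):
    c=dict(np.load(f'pics/{f}.npz')); W=wworld(c,{'tcp_pos':np.array(tcp)},R); L=(W-np.array(tcp))@R
    for r in (262,270,280,300,320,340):
        print(f,r,' '.join(f'{k}:{L[r,k,1]:.0f}/{W[r,k,2]:.0f}' for k in range(238,320,6)))
c=dict(np.load('pics/w2.npz')); W=wworld(c,{'tcp_pos':s['tcp_pos']},R)
m=(W[...,2]>50)&(W[...,2]<72); vv,uu=np.nonzero(m&(np.mgrid[:420,:560][1]>480)); k=(vv>215)&(vv<320)
P=W[vv[k],uu[k]]; a=np.polyfit(P[:,1],P[:,0],1);print('bar',np.degrees(np.arctan(-a[0])),np.polyval(a,-99), np.percentile(P[:,2],[50,95]))
E
```

```text
w1 262 238:-23/1 244:-20/1 250:-10/69 256:-8/68 262:-6/69 268:-3/67 274:-1/66 280:2/66 286:4/64 292:7/67 298:9/69 304:12/67 310:20/-1 316:24/1
w1 270 238:-23/0 244:-20/0 250:-10/76 256:-8/76 262:-5/76 268:-3/65 274:-1/66 280:2/66 286:4/65 292:6/76 298:9/75 304:11/76 310:20/-0 316:24/0
w1 280 238:-15/77 244:-12/77 250:-9/84 256:-7/84 262:-5/83 268:-3/66 274:-1/67 280:2/65 286:4/65 292:6/84 298:8/84 304:10/84 310:13/77 316:15/78
w1 300 238:-13/91 244:-10/99 250:-8/97 256:-7/97 262:-4/98 268:-3/66 274:-1/66 280:2/65 286:4/64 292:6/91 298:7/98 304:9/99 310:11/98 316:14/92
w1 320 238:-11/112 244:-9/111 250:-8/111 256:-6/104 262:-4/100 268:-4/65 274:-1/66 280:2/67 286:4/64 292:6/92 298:7/103 304:9/110 310:10/111 316:12/112
w1 340 238:-10/119 244:-8/120 250:-7/120 256:-6/109 262:-4/101 268:-4/65 274:-1/66 280:2/66 286:4/64 292:6/95 298:7/103 304:8/121 310:10/120 316:11/119
w2 262 238:-23/0 244:-20/1 250:-16/0 256:-12/-1 262:-9/1 268:-5/-1 274:-1/0 280:2/-0 286:6/0 292:9/0 298:13/0 304:17/0 310:20/0 316:24/0
w2 270 238:-23/0 244:-20/0 250:-16/0 256:-8/75 262:-5/76 268:-3/76 274:-1/-0 280:2/1 286:4/77 292:6/75 298:9/76 304:17/-0 310:20/-0 316:24/0
w2 280 238:-15/77 244:-12/77 250:-10/77 256:-7/85 262:-5/84 268:-3/85 274:-2/1 280:2/0 286:4/84 292:6/84 298:8/83 304:11/77 310:13/77 316:16/77
w2 300 238:-13/91 244:-11/91 250:-8/99 256:-6/98 262:-4/98 268:-2/98 274:-2/1 280:2/-0 286:3/97 292:5/99 298:7/98 304:9/98 310:12/91 316:14/92
w2 320 238:-11/112 244:-9/113 250:-8/110 256:-6/110 262:-4/111 268:-2/102 274:-2/0 280:2/1 286:1/208 292:5/103 298:7/110 304:8/112 310:10/113 316:12/113
w2 340 238:-10/120 244:-9/120 250:-7/120 256:-5/121 262:-4/112 268:-2/103 274:-2/1 280:2/-0 286:3/103 292:5/111 298:6/119 304:8/120 310:10/120 316:11/121
bar 13.600624240498737 583.5012287728503 [65.15788488 66.93916749]
```

{"fn": "arm_command", "kwargs": {"commands": [[[0,0,-0.5],0,-1],[[0,0,-1.5],0,-1],[[0,1.0,-1.5],0,-1],[[0,2.0,-1.5],0,-1],[[0,2.44,-1.5],0,-1],[[0,2.44,-1.5],0,-1],[[0,2.44,-0.7],0,-1],[[0,2.44,-0.1],0,-1],[[0,2.44,0.2],0,-1],[[0,2.44,0.41],0,-1],[[0,2.44,0.41],0,0.3],[[0,2.44,0.41],0,0.6],[[0,2.44,0.41],0,0.7],[[0,2.44,0.41],0,0.76],[[0,2.44,0.41],0,0.76]]}}

```text
t: 7.3
tcp_pos: [584.2, -99.4, 28.6]
tool_rot: [0.0, 0.68, 0.733, 0.0]
contact_force: [-16.0, -3.3, 9.6]
width: 12.4
grasp_force: 10.4
```

{"fn": "arm_command", "kwargs": {"commands": [[[0,-0.05,0],0,0.76],[[0,-0.1,0],0,0.76],[[0,-0.15,0],0,0.76],[[0,-0.25,0],0,0.76],[[0,-0.25,0],0,0.76]]}}

```text
t: 7.8
tcp_pos: [575.0, -100.1, 28.7]
tool_rot: [0.001, 0.68, 0.733, 0.001]
contact_force: [3.6, 0.3, 2.9]
width: 10.6
grasp_force: 26.1
```

```bash
python3 meas.py w3; python3 - <<'E'
from h import *
s,R=tool(); c=dict(np.load('pics/w3.npz')); W=wworld(c,s,R); L=(W-s['tcp_pos'])@R
for r in (230,245,255,262,270,290):
    print(r,' '.join(f'{k}:{L[r,k,1]:.0f}/{W[r,k,2]:.0f}' for k in range(238,320,6)))
E
```

```text
red [145, 0, 24, 65, 1151] mean [-41.   37.4  24. ] x -44.6 -37.3 y 25.2 49.0
lever [156, 102, 306, 127, 13455] mean [18.9 -7.7 80. ] x -30.1 61.8 y -26.8 11.3
tcp [ 575.  -100.1   28.7] [  7.  -61.9  28.7] F [3.6 0.1 2.9] g 26.1 10.59127423071776
230 238:-20/8 244:-17/9 250:-14/9 256:-11/9 262:-5/61 268:-3/66 274:-1/67 280:2/65 286:4/66 292:6/63 298:11/8 304:14/9 310:18/7 316:21/9
245 238:-20/9 244:-17/8 250:-14/9 256:-11/9 262:-5/62 268:-3/66 274:-1/66 280:2/66 286:4/65 292:6/64 298:11/9 304:15/8 310:18/8 316:21/8
255 238:-20/8 244:-17/9 250:-14/8 256:-11/8 262:-5/61 268:-3/65 274:-1/66 280:2/67 286:4/65 292:6/62 298:12/9 304:15/8 310:18/8 316:21/9
262 238:-21/8 244:-17/8 250:-11/51 256:-8/52 262:-5/62 268:-3/65 274:-1/67 280:2/66 286:4/66 292:6/63 298:9/51 304:11/52 310:18/8 316:21/8
270 238:-22/-0 244:-18/1 250:-10/59 256:-8/60 262:-5/62 268:-3/65 274:-1/67 280:2/66 286:4/66 292:6/62 298:9/60 304:11/61 310:19/1 316:22/-1
290 238:-14/69 244:-11/75 250:-9/76 256:-7/76 262:-5/74 268:-3/66 274:-1/66 280:2/66 286:4/66 292:6/67 298:8/75 304:10/74 310:12/75 316:15/69
```

View pics/w3.png

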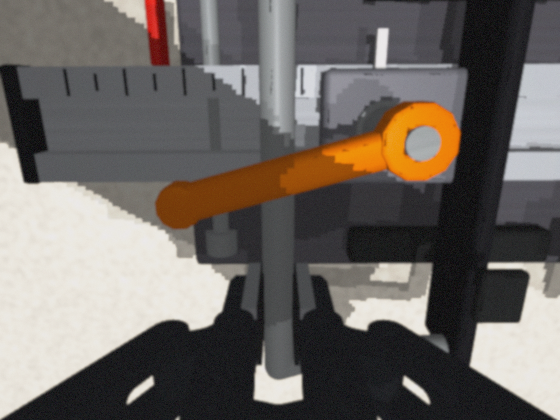

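The fingers now straddle the bar properly (bar column ~278, grip 26 N, 3.6 N spring pull felt), lever open (tip at (178,205)), pointer (382,48), marker (157,30). Pulling on.

{"fn": "arm_command", "kwargs": {"commands": [[[0,-0.1,0],0,0.77],[[0,-0.3,0],0,0.77],[[0,-0.55,0],0,0.77],[[0,-0.8,0],0,0.77],[[0,-1.05,0],0,0.77],[[0,-1.3,0],0,0.77],[[0,-1.55,0],0,0.77],[[0,-1.8,0],0,0.77],[[0,-2.0,0],0,0.77],[[0,-2.15,0],0,0.77],[[0,-2.2,0],0,0.77],[[0,-2.2,0],0,0.77]]}}

```text
t: 9.05
tcp_pos: [488.7, -107.0, 28.7]
tool_rot: [0.002, 0.68, 0.733, 0.001]
contact_force: [7.9, 0.4, -0.9]
width: 10.7
grasp_force: 33.0
```

```bash
cat >> meas.py <<'E'
lo=(hsv[...,2]>150)&(hsv[...,1]<60)&(v<120)&(u>250); blob(lo,'white',28)
E
python3 meas.py w4
```

```text
red [353, 0, 20, 64, 1080] mean [-43.9  37.2  24. ] x -47.4 -40.3 y 25.2 48.6
lever [156, 102, 306, 127, 13373] mean [-67.5  -7.6  80. ] x -116.8 -24.8 y -26.8 11.3
tcp [ 488.7 -107.    28.7] [-79.6 -61.9  28.7] F [ 7.9 -0.2 -0.9] g 33.0 10.653474494532142
white [295, 0, 78, 120, 4906] mean [-61.6  30.6  28. ] x -71.6 -40.0 y 2.9 47.9
white [515, 64, 45, 56, 2256] mean [30.4 13.1 28. ] x 21.9 41.1 y 2.4 24.3
white [268, 0, 19, 120, 1909] mean [-78.5  26.7  28. ] x -82.5 -75.1 y 2.9 47.9
```

View pics/w4.png

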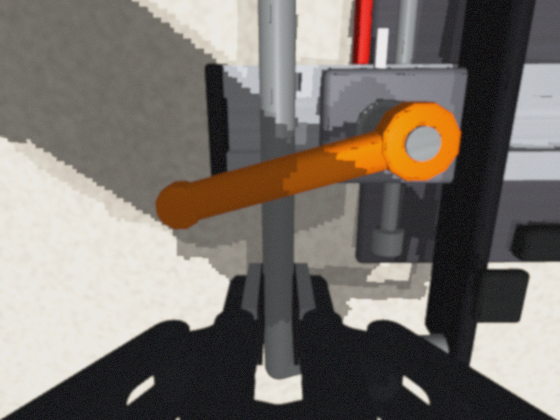

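Pointer (382,48) now stands just right of the red marker (365,35).

```bash
cat >> meas.py <<'E'
# pointer: white between red and base plate, near col 382 rows 28-66
sub=(hsv[...,2]>150)&(hsv[...,1]<60)&(v>30)&(v<62)&(abs(u-382)<9)
Q=holder(pts(sub,28)); print('ptr',sub.sum(),u[sub].min(),u[sub].max(),Q.mean(0).round(1),Q[:,0].min().round(1),Q[:,0].max().round(1))
rm=(hsv[...,1]>140)&((hsv[...,0]<5)|(hsv[...,0]>174))&(hsv[...,2]>60)&(v>30)&(v<64)
if rm.any(): Q2=holder(pts(rm,24)); print('red',Q2.mean(0).round(1),Q2[:,0].min().round(1),Q2[:,0].max().round(1),'PTR-RED',(Q.mean(0)-Q2.mean(0))[0].round(2))
E
sed -i '/^lo=/d' meas.py; python3 meas.py w5
```

```text
red [353, 0, 20, 64, 1085] mean [-43.9  37.2  24. ] x -47.5 -40.3 y 25.2 48.6
lever [156, 102, 306, 127, 13373] mean [-67.4  -7.6  80. ] x -116.7 -24.7 y -26.8 11.3
tcp [ 488.8 -107.    28.7] [-79.5 -61.9  28.7] F [ 6.1 -0.3 -1.3] g 33.0 10.121448041738722
ptr 354 375 388 [-36.7  31.3  28. ] -39.0 -34.4
red [-43.9  31.4  24. ] -47.4 -40.3 PTR-RED 7.19
```

{"fn": "arm_command", "kwargs": {"commands": [[[0,-0.08,0],0,0.77],[[0,-0.17,0],0,0.77],[[0,-0.17,0],0,0.77],[[0,-0.17,0],0,0.77],[[0,-0.17,0],0,0.77]]}}

```text
t: 9.65
tcp_pos: [482.3, -107.5, 28.7]
tool_rot: [0.002, 0.68, 0.733, 0.001]
contact_force: [8.1, -0.1, -1.9]
width: 10.4
grasp_force: 33.1
```

```bash
python3 meas.py w6; python3 - <<'E'
import cv2; im=cv2.imread('pics/w6.png')[0:110,330:450]; cv2.imwrite('pics/w6c.png',cv2.resize(im,None,fx=5,fy=5,interpolation=cv2.INTER_NEAREST))
E
```

```text
red [367, 0, 22, 63, 707] mean [-45.   40.3  24. ] x -47.9 -40.7 y 25.6 48.6
lever [156, 102, 306, 127, 13369] mean [-74.   -7.6  80. ] x -123.2 -31.2 y -26.8 11.3
tcp [ 482.3 -107.5   28.7] [-86.1 -61.9  28.7] F [ 8.  -0.8 -1.9] g 33.1 10.436851613714826
ptr 352 375 388 [-43.2  31.3  28. ] -45.5 -41.0
red [-46.6  31.5  24. ] -47.9 -45.4 PTR-RED 3.4
```

View pics/w6c.png

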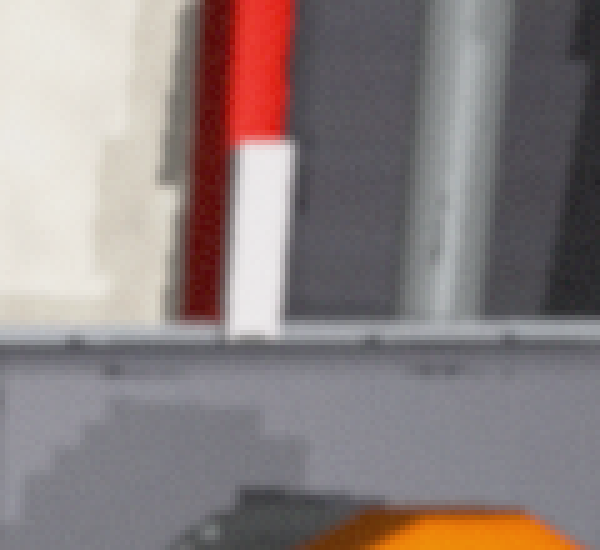

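The bright red top of the marker is aligned with the white pointer (dark red is the marker's side face): on the mark within ~0.5 mm. Now lighten the grip and slide.

{"fn": "arm_command", "kwargs": {"commands": [[[0,0,0],0,0.74],[[0,0,0],0,0.73],[[0.1,0,0],0,0.73],[[0.2,0,0],0,0.73],[[0.3,0,0],0,0.73],[[0.4,0,0],0,0.73],[[0.5,0,0],0,0.73],[[0.6,0,0],0,0.73],[[0.6,0,0],0,0.73]]}}

```text
t: 10.6
tcp_pos: [481.5, -85.8, 29.2]
tool_rot: [0.004, 0.681, 0.732, 0.001]
contact_force: [8.1, -6.1, 0.4]
width: 11.7
grasp_force: 7.8
```

```bash
cat >> meas.py <<'E'
Q=holder(pts(o2,80)); k,l,st,ce=cv2.connectedComponentsWithStats(o2.astype(np.uint8)); i=1+np.argmax(st[1:,4])
Q=holder(pts(l==i,80)); w=np.linalg.svd(Q[:,:2]-Q[:,:2].mean(0),full_matrices=False)[2][0]; w*=-np.sign(w[0]); print('lever angle from -x toward +y deg',np.degrees(np.arctan2(w[1],-w[0])).round(1))
E
python3 meas.py w7
```

```text
red [362, 48, 20, 68, 844] mean [-44.7  41.3  24. ] x -47.8 -40.6 y 25.7 52.6
lever [164, 171, 287, 118, 11815] mean [-73.   -6.8  80. ] x -122.0 -30.3 y -26.4 12.9
tcp [481.5 -85.8  29.2] [-85.1 -40.2  29.2] F [ 7.5 -6.7  0.4] g 7.8 11.710232230913375
ptr 94 374 380 [-44.3  55.7  28. ] -45.4 -43.1
red [-44.   49.3  24. ] -47.8 -40.7 PTR-RED -0.35
lever angle from -x toward +y deg -15.2
```

{"fn": "arm_command", "kwargs": {"commands": [[[0.1,-0.03,0],0,0.73],[[0.2,-0.03,0],0,0.73],[[0.3,-0.03,0],0,0.73],[[0.4,-0.03,0],0,0.73],[[0.5,-0.03,0],0,0.73],[[0.6,-0.03,0],0,0.73],[[0.7,-0.03,0],0,0.73],[[0.7,-0.03,0],0,0.73]]}}

```text
t: 11.45
tcp_pos: [478.6, -59.2, 29.4]
tool_rot: [0.005, 0.681, 0.732, 0.001]
contact_force: [9.7, -9.3, 0.5]
width: 11.5
grasp_force: 9.9
```

```bash
python3 meas.py w8
```

```text
red [360, 114, 19, 60, 687] mean [-44.7  43.1  24. ] x -47.9 -40.7 y 26.7 52.9
lever [157, 244, 283, 74, 11135] mean [-76.6   5.   80. ] x -125.2 -31.0 y -11.8 16.4
tcp [478.6 -59.2  29.4] [-85.9 -13.5  29.4] F [  8.9 -10.    0.5] g 9.9 11.520650707712074
ptr 527 374 390 [-42.5  79.6  28. ] -46.1 -38.8
lever angle from -x toward +y deg 4.8
```

{"fn": "arm_command", "kwargs": {"commands": [[[0.1,-0.01,0],0,0.73],[[0.2,-0.01,0],0,0.73],[[0.3,-0.02,0],0,0.73],[[0.4,-0.02,0],0,0.73],[[0.4,-0.02,0],0,0.73]]}}

```text
t: 12.0
tcp_pos: [477.5, -44.1, 29.6]
tool_rot: [0.006, 0.682, 0.731, 0.001]
contact_force: [11.6, -11.7, -1.2]
width: 11.2
grasp_force: 9.5
```

```bash
python3 - <<'E'
t=open('meas.py').read()
a=t.index('sub=('); b=t.index('rm=(')
t=t[:a]+'''aq=np.ones_like(u,bool); A=holder(pts(aq,28)).reshape(420,560,3)
sub=(hsv[...,2]>150)&(hsv[...,1]<60)&(A[...,1]>26)&(A[...,1]<37)&(A[...,0]>-54)&(A[...,0]<-34)
Q=A[sub]; print('ptr',sub.sum(),Q.mean(0).round(1),np.percentile(Q[:,0],[1,99]).round(1),'want right edge ~ -40.5 / mean -43.2')
'''+t[t.index('Q=holder(pts(o2,80))'):]
open('meas.py','w').write(t)
E
python3 meas.py w9
```

```text
red [357, 146, 19, 59, 656] mean [-44.7  43.6  24. ] x -47.9 -40.7 y 26.9 54.0
lever [185, 191, 249, 149, 9869] mean [-76.   23.2  80. ] x -114.4 -31.1 y -6.1 49.0
tcp [477.5 -44.1  29.6] [-85.8   1.6  29.6] F [ 10.6 -12.6  -1.2] g 9.5 11.18738551004307
ptr 81 [-42.9  32.   28. ] [-44.  -41.9] want right edge ~ -40.5 / mean -43.2
lever angle from -x toward +y deg 29.2
```

{"fn": "arm_command", "kwargs": {"commands": [[[0.07,-0.01,0],0,0.73],[[0.14,-0.02,0],0,0.73],[[0.2,-0.02,0],0,0.73],[[0.26,-0.03,0],0,0.73],[[0.26,-0.03,0],0,0.73]]}}

```text
t: 12.55
tcp_pos: [476.6, -32.8, 29.8]
tool_rot: [0.006, 0.682, 0.732, 0.002]
contact_force: [12.5, -7.7, 1.2]
width: 11.5
grasp_force: 8.8
```

```bash
python3 meas.py w10
```

```text
red [356, 170, 18, 57, 624] mean [-44.7  44.1  24. ] x -47.9 -40.7 y 27.2 54.5
lever [238, 167, 188, 171, 7633] mean [-73.2  39.2  80. ] x -97.7 -33.5 y 5.9 67.6
tcp [476.6 -32.8  29.8] [-85.9  13.   29.8] F [11.9 -8.6  1.2] g 8.8 11.516143281794074
ptr 69 [-43.2  32.2  28. ] [-44.2 -42.1] want right edge ~ -40.5 / mean -43.2
lever angle from -x toward +y deg 48.9
```

{"fn": "arm_command", "kwargs": {"commands": [[[0.06,-0.01,0],0,0.73],[[0.12,-0.02,0],0,0.73],[[0.18,-0.02,0],0,0.73],[[0.22,-0.03,0],0,0.73],[[0.22,-0.03,0],0,0.73]]}}

```text
t: 13.1
tcp_pos: [475.6, -23.6, 29.9]
tool_rot: [0.006, 0.681, 0.732, 0.003]
contact_force: [14.3, -8.5, -0.9]
width: 11.8
grasp_force: 10.5
```

```bash
python3 meas.py w11
```

```text
red [356, 188, 17, 55, 595] mean [-44.6  44.7  24. ] x -47.9 -40.7 y 28.1 55.2
lever [268, 174, 114, 157, 6170] mean [-71.   48.5  80. ] x -88.7 -50.0 y 18.3 74.5
lever [406, 379, 15, 14, 128] mean [-35.7  -6.6  80. ] x -38.4 -33.1 y -9.3 -3.3
tcp [475.6 -23.6  29.9] [-86.2  22.2  29.9] F [13.6 -9.6 -0.9] g 10.5 11.805116075234858
ptr 42 [-43.5  31.9  28. ] [-44.3 -42.4] want right edge ~ -40.5 / mean -43.2
lever angle from -x toward +y deg 60.1
```

{"fn": "arm_command", "kwargs": {"commands": [[[0.06,0,0],0,0.73],[[0.12,0,0],0,0.73],[[0.16,0,0],0,0.73],[[0.16,0,0],0,0.73]]}}

```text
t: 13.55
tcp_pos: [475.4, -21.9, 30.1]
tool_rot: [0.008, 0.683, 0.73, 0.002]
contact_force: [15.1, -21.7, -1.8]
width: 11.8
grasp_force: 19.4
```

```bash
python3 meas.py w12
```

```text
red [355, 190, 18, 56, 595] mean [-44.7  44.7  24. ] x -47.9 -40.6 y 28.0 55.7
lever [269, 180, 111, 151, 5940] mean [-71.4  49.4  80. ] x -88.4 -50.8 y 19.9 74.6
lever [408, 379, 15, 16, 142] mean [-35.2  -5.7  80. ] x -37.7 -32.4 y -8.9 -1.9
tcp [475.4 -21.9  30.1] [-86.2  23.9  30.1] F [ 13.3 -22.9  -1.8] g 19.4 11.755587286564595
ptr 36 [-43.5  31.3  28. ] [-44.5 -42.4] want right edge ~ -40.5 / mean -43.2
lever angle from -x toward +y deg 60.0
```

View pics/w12.png

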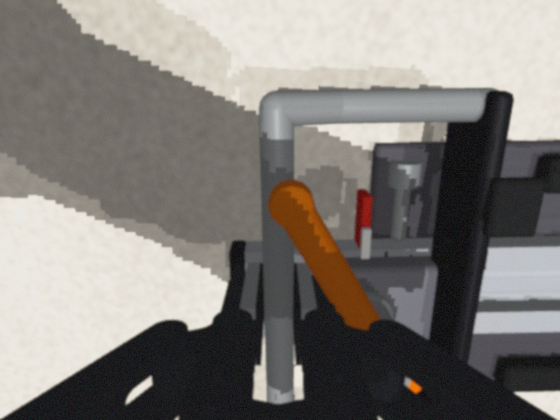

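The lever is at its shut stop (tip (291,200)), pointer (366,243) is in line with the marker (366,210), and the bar is still between the fingers.

{"fn": "arm_command", "kwargs": {"commands": [[[0,0,0],0,0.74],[[0,0,0],0,0.74],[[0,0,0],0,0.74],[[0,0,0],0,0.74]]}}

```text
t: 14.0
tcp_pos: [475.5, -21.9, 30.1]
tool_rot: [0.008, 0.683, 0.73, 0.002]
contact_force: [14.0, -20.8, -1.3]
width: 11.1
grasp_force: 22.0
```

```bash
python3 meas.py w13; python3 -c "
from rig import arm
print(arm.finish_job())"
```

```text
red [355, 190, 18, 56, 605] mean [-44.6  44.7  24. ] x -47.9 -40.6 y 28.0 55.7
lever [268, 180, 112, 151, 5938] mean [-71.4  49.3  80. ] x -88.6 -50.7 y 19.9 74.6
lever [407, 380, 16, 15, 140] mean [-35.2  -5.8  80. ] x -38.0 -32.3 y -9.0 -2.4
tcp [475.5 -21.9  30.1] [-86.1  23.9  30.1] F [ 12.3 -21.9  -1.3] g 22.0 11.129608779176014
ptr 33 [-43.4  31.3  28. ] [-44.1 -42.6] want right edge ~ -40.5 / mean -43.2
lever angle from -x toward +y deg 60.0
the job is handed in; nothing more can be done
None
```

I handed the job in at about 14 s, with no verdict returned: by camera the pointer is within about 1 mm of the red marker, the lever is hard against its shut stop and the fingers still grip the bar (22 N); on the first pull the fingers slipped off the bar and the jaw sprang home, so I regripped lower.

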